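Put the locknut kit away on its pegs

ROBOT

A 6-joint arm with a two-finger parallel gripper is mounted at the origin on the work surface. World frame = base frame: x ahead of the robot, y to its left, z up, the work surface at z = 0. Lengths are in m, angles in rad, forces in N, time in s.
With the tool pointing down it reaches from about 0.275 to 0.825 m from the base axis. Payload 4.9 kg.
Tool frame: the origin (TCP) lies midway between the tips of the shut fingers; the grasp point (between the pads) lies 19 mm behind it (grip_point_offset is the distance from the TCP to the grasp point, in m); z points along the fingers, x is the direction in which the jaws open and shut, and the axes are right-handed (so a half turn about z gives the same grasp; the last joint's range is limited). The gripper opens to 85 mm and grips with 20 to 120 N. Pads are 22 mm wide; open, the fingers measure 114 mm over their backs; the gripper's body (76 mm by 85 mm) begins 54 mm behind the grasp point. The pads swing forward as they close: fully open they stand 13 mm farther back than shut.
Start: joints at [-1.261, 0.326, -0.193, 1.052, 0, 1.437], TCP at [0.236, -0.497, 0.231] pointing down, gripper open.
Joint ranges: [-2.65, 2.65], [-0.97, 1.79], [-1.3, 1.35], [-1.93, 2.1], [-1.47, 1.37], [-3.14, 3.14]. Speed limits (rad/s): [2.57, 2.57, 3.14, 3.14, 3.14, 3.14].

INTERFACE

Orientations are given as a rotation vector (axis times angle).
In Python, from cell import * gives the robot as it stands. Calls block until the motion is done:
- movep(position, orientation): joint-space move of the TCP to a pose.
- move_l(position, velocity=0.15, rot=None, until_force=None): straight line of the TCP; rot=None keeps the orientation; velocity is the mean speed in m/s. With until_force (N) it stops when the force on the tool has changed by that much, and returns True; else False.
- set_joints(angles): joint-space move.
- let_go() and grab(newtons=None): open the fingers fully, or close them until they stop; newtons is the grip in N (None keeps the last).
- sleep(seconds).
- ik(position, orientation): joint angles nearest the present ones, or None.
- get_state(): the state.
- grab_frame(name): name is "side" or "top" or "wrist"; returns a dict with "img" (384x512x3 uint8, red, green, blue), "fx", "fy", "cx", "cy" (pixels), "cam_to_world" (4x4, takes a point from camera to world coordinates); the wrist camera has in their place "T_tool_cam" (4x4, takes a point from camera to tool coordinates, whose origin is the TCP and whose axes are the tool frame's). Camera axes: x right, y down, z forward; pixel columns grow to the right and rows downward; lengths in m; the calibration is good to about 2 mm. A picture is of the moment at which its call begins: read the wrist's pose just before it. There is no depth.
A pose or a line that the arm cannot do raises MotionError and nothing moves.
- sign_off(): hands the job in, once; it reports no verdict.
Trained networks look in the newest picture that a camera, given by its name, has taken for a name from the list of things; names that differ only in an ending like _2 or _b are one class to them, and where a whole thing is asked for, a point or a joint stands for the part that bears it (a point fixed in the world has none). Each returns a list of dicts, best first, with "score" (0 to 1); they miss things now and then, are a little off and sometimes report something else, mostly with a low value. They report only what shows in the picture. A call takes as long as a camera call. They do not tell look-alikes from the thing itself.
- spot_in(camera, name): "centre" ([column, row] in pixels, amid what is visible of it).
- silhouettes(camera, name): "mask" (384x512 bool, what is visible of it) and "centre" ([column, row] in pixels, amid what is visible of it).
- tip_of(camera, name): "centre" ([column, row] in pixels: a listed point, or the origin of a listed thing).
The state is a dict: "clock": time; "q": joint angles; "joint_velocities": joint speeds; "tau": joint torques, N m; "position": TCP position; "eef_rot": TCP orientation; "contact_force": force on the tool from outside, world axes, zero at the start; "wrist_torque": the same for the moment, N m; "finger_gap": opening from 0.0 (shut) to 1.0 (fully open).
Only numpy, scipy, OpenCV 4.12 (cv2) and the standard library are available. Lean on these libraries where they do the work, as an engineer would, in place of code of your own. Each camera call takes 0.05 s, during which the arm holds its last target. There are 200 camera calls.

TASK

Put the three brass locknuts away, each down over its own wooden peg until it lies flat on the base: the small one on the thin peg (red base), the medium one on the medium peg (yellow base), the large one on the thick peg (blue base). Only when all three are on, lay the hook spanner flat inside the green tray. Leave the two steel nuts where they are.

Things in the scene. Friction and masses are not known exactly. Their poses are not given: they have to be found in the camera images.
- nut_small: Small slotted round shaft locknut of yellow brass, a flat ring with six dark slots round its rim: outer diameter 42 mm, bore 26 mm, 16 mm high, lying flat. Loose. Origin: centre of its underside; z up along the bore
- nut_medium: Medium slotted round shaft locknut of yellow brass, a flat ring with six dark slots round its rim: outer diameter 53 mm, bore 34 mm, 16 mm high, lying flat. Loose. Origin: centre of its underside; z up along the bore
- nut_large: Large slotted round shaft locknut of yellow brass, a flat ring with six dark slots round its rim: outer diameter 66 mm, bore 44 mm, 16 mm high, lying flat. Loose. Origin: centre of its underside; z up along the bore
- steel_small: Small slotted round shaft locknut of grey steel, a flat ring with six dark slots round its rim: outer diameter 42 mm, bore 26 mm, 16 mm high, lying flat. Loose. Origin: centre of its underside; z up along the bore. To be left alone
- steel_large: Large slotted round shaft locknut of grey steel, a flat ring with six dark slots round its rim: outer diameter 66 mm, bore 44 mm, 16 mm high, lying flat. Loose. Origin: centre of its underside; z up along the bore. To be left alone
- peg_thin: the thin upright wooden peg, 10 mm in diameter, on a red round base 60 mm in diameter and 10 mm high, fixed to the table; the peg's top is 50 mm above the table. Origin: centre of the base's underside, on the peg's axis; z up
- peg_mid: the medium upright wooden peg, 18 mm in diameter, on a yellow round base 60 mm in diameter and 10 mm high, fixed to the table; the peg's top is 50 mm above the table. Origin: centre of the base's underside, on the peg's axis; z up
- peg_thick: the thick upright wooden peg, 28 mm in diameter, on a blue round base 60 mm in diameter and 10 mm high, fixed to the table; the peg's top is 50 mm above the table. Origin: centre of the base's underside, on the peg's axis; z up
- spanner: steel hook spanner lying flat, 10 mm thick, about 0.26 kg: a straight handle bar 16 mm wide from x = -100 to x = +55 mm along its own x axis, then a C-shaped hook (round bar 10 mm) that reaches to x = +102 mm and from y = -7 to y = +62 mm. Loose. Origin: underside of the handle, on its middle line, close to the centre of mass (the place to grip); z up
- tray: shallow open green tray fixed to the table: outside 250 mm (its x) by 125 mm (its y), walls 5 mm thick and 16 mm high above the table, floor 5 mm thick, inside 240 by 115 mm. Origin: centre of its underside; z up. The spanner (202 by 69 mm over all) fits in either way round, lengthwise; it lies centred with its handle line 27 mm to one side of the tray's middle line
Not all that is in view belongs to the job. What is shaped like the peg_thin but pink is not meant. There is more than one size of the peg_thick; the one meant has the size given above.

How it is judged:
By the outcome, as a careful person would: the job done as asked, in the order asked, and still so for the second after the job is handed in, with the robot touching nothing.
It also fails if it takes over 115 s, if anything falls off the work surface, if the arm or the gripper's body presses on something with over 40 N, if the wrist force passes 120 N, or if a joint passes its speed limit or range.

## Working session

There is one attempt and no reset: what is moved stays moved. The work goes in short steps, each a Python script; the robot and the scene stay as the last script left them, time stands still between calls to the robot, and variables do not carry over. Pictures are saved under pics/ and viewed, about 12 in all and at most 16, crops included, and the job is handed in when it is done.

```bash
ls; mkdir -p pics; python3 - <<'E'
from cell import *
import cv2
s=get_state();print(s['clock'],s['position'],s['eef_rot'],s['finger_gap'])
for c in ("top","side"):
    f=grab_frame(c);cv2.imwrite(f"pics/{c}0.png",f["img"][:,:,::-1])
    print(c,f["fx"],f["cx"],f["cy"],f["cam_to_world"])
    for n in "nut_small nut_medium nut_large steel_small steel_large peg_thin peg_mid peg_thick spanner tray".split():
        print(n,[(d['centre'],round(d['score'],2)) for d in tip_of(c,n)])
f=grab_frame("wrist");cv2.imwrite("pics/w0.png",f["img"][:,:,::-1]);print(f["T_tool_cam"],f["fx"])
E
```

```text
pics
0.0 [ 0.23600308 -0.49614779  0.23051924] [-2.65496993e+00  1.67744663e+00  2.04929211e-03] 0.9947426413358132
top 434.0996368062198 259.96427002067344 191.9882617149855 [[ 0.02425386 -0.9891874   0.14463758  0.45681379]
 [-0.99970506 -0.02417883  0.00227675 -0.0070904 ]
 [ 0.00124503 -0.14465014 -0.98948208  0.8902788 ]
 [ 0.          0.          0.          1.        ]]
nut_small [([197.6, 198.3], 0.53)]
nut_medium [([218.0, 251.5], 0.56)]
nut_large [([316.1, 206.5], 0.84)]
steel_small [([291.2, 260.2], 0.58)]
steel_large [([321.2, 147.6], 0.74)]
peg_thin [([252.4, 198.3], 0.95), ([341.7, 265.8], 0.79)]
peg_mid [([199.5, 149.9], 0.79), ([196.4, 203.9], 0.57)]
peg_thick [([258.2, 143.9], 0.84), ([128.3, 136.0], 0.83)]
spanner [([409.7, 225.2], 0.81), ([315.2, 206.7], 0.55)]
tray [([100.7, 232.7], 0.77), ([318.8, 208.0], 0.44), ([412.1, 225.5], 0.25)]
side 405.2509213222265 262.4445162000362 193.17508605812378 [[ 0.95153634 -0.19686821  0.23626572  0.3772969 ]
 [-0.30721444 -0.57334491  0.75953598 -0.61884558]
 [-0.01406674 -0.79531033 -0.60603928  0.5422971 ]
 [ 0.          0.          0.          1.        ]]
nut_small [([244.8, 179.7], 0.55)]
nut_medium [([199.2, 202.6], 0.6)]
nut_large [([278.4, 252.2], 0.77)]
steel_small [([214.0, 251.2], 0.77)]
steel_large [([341.8, 239.5], 0.83)]
peg_thin [([218.8, 290.2], 0.61), ([265.5, 210.4], 0.6)]
peg_mid [([290.0, 170.9], 0.82)]
peg_thick [([315.4, 201.8], 0.65), ([276.7, 137.6], 0.64)]
spanner [([295.4, 352.6], 0.93), ([244.7, 180.3], 0.67)]
tray [([197.5, 143.2], 0.86), ([213.5, 248.7], 0.72)]
[[ 9.99999133e-01  1.13094167e-03  6.74416649e-04  8.63196752e-05]
 [-1.26861107e-03  9.64711870e-01  2.63304762e-01 -6.63826574e-02]
 [-3.52835420e-04 -2.63305389e-01  9.64712469e-01 -1.42018619e-01]
 [ 0.00000000e+00  0.00000000e+00  0.00000000e+00  1.00000000e+00]] 294.365981272313
```

```bash
cat > h.py <<'E'
from cell import *
import numpy as np, cv2
from scipy.spatial.transform import Rotation as R
def ray(px,f,z,T):
    d=T[:3,:3]@np.array([(px[0]-f["cx"])/f["fx"],(px[1]-f["cy"])/f["fy"],1]);o=T[:3,3]
    return o+d*(z-o[2])/d[2]
def proj(P,f,T):
    p=T[:3,:3].T@(np.array(P)-T[:3,3]);return f["fx"]*p[0]/p[2]+f["cx"],f["fy"]*p[1]/p[2]+f["cy"]
def wristT(f,s):
    T=np.eye(4);T[:3,:3]=R.from_rotvec(s["eef_rot"]).as_matrix();T[:3,3]=s["position"];return T@f["T_tool_cam"]
def down(a):  # tool down, jaw axis x at world angle a
    return (R.from_euler('z',a)*R.from_euler('x',np.pi)).as_rotvec()
E
python3 - <<'E'
from h import *
px={"top":dict(ns=(197.6,198.3),nm=(218,251.5),nl=(316.1,206.5),ss=(291.2,260.2),sl=(321.2,147.6),pt=(252.4,198.3),ptb=(341.7,265.8),pm=(199.5,149.9),pk=(258.2,143.9),pkb=(128.3,136),sp=(409.7,225.2),tr=(100.7,232.7)),
"side":dict(ns=(244.8,179.7),nm=(199.2,202.6),nl=(278.4,252.2),ss=(214,251.2),sl=(341.8,239.5),pt=(265.5,210.4),ptb=(218.8,290.2),pm=(290,170.9),pk=(315.4,201.8),pkb=(276.7,137.6),sp=(295.4,352.6),tr=(197.5,143.2))}
for c in px:
    f=grab_frame(c)
    for k,v in px[c].items(): print(c,k,ray(v,f,0,f["cam_to_world"])[:2].round(3))
a=[cv2.imread(f"pics/{c}0.png") for c in("top","side")]
cv2.imwrite("pics/top_big.png",cv2.resize(a[0],(768,576),interpolation=cv2.INTER_CUBIC))
E
```

```text
top ns [0.571 0.124]
top nm [0.463 0.077]
top nl [ 0.56  -0.122]
top ss [ 0.449 -0.072]
top sl [ 0.684 -0.132]
top pt [0.573 0.01 ]
top ptb [ 0.44  -0.174]
top pm [0.673 0.124]
top pk [0.689 0.001]
top pkb [0.7   0.276]
top sp [ 0.526 -0.314]
top tr [0.495 0.318]
side ns [0.566 0.123]
side nm [0.45  0.073]
side nl [ 0.561 -0.12 ]
side ss [ 0.449 -0.08 ]
side sl [ 0.687 -0.128]
side pt [0.576 0.002]
side ptb [ 0.436 -0.172]
side pm [0.677 0.123]
side pk [ 0.687 -0.005]
side pkb [0.701 0.283]
side sp [ 0.517 -0.319]
side tr [0.493 0.324]
```

View pics/top_big.png

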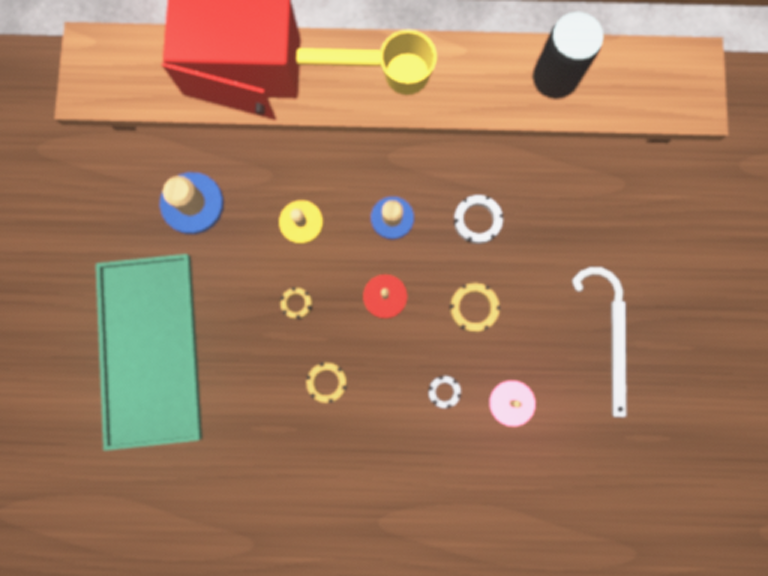

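View pics/side0.png

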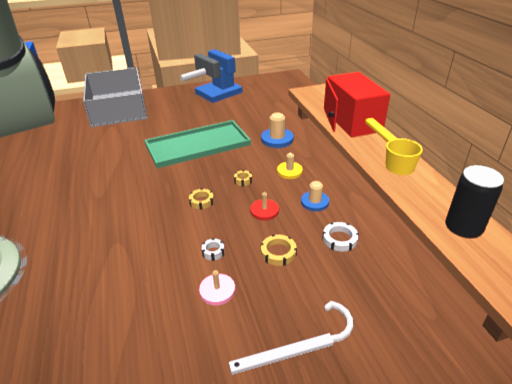

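The top view (768-px version, so divide by 1.5 for raw pixels) shows these candidates:
- **Brass nuts:** small (296,303), medium (326,383), large (475,307). The steel look-alikes are at (445,392) and (479,219).
- **Thin peg:** red at (385,296). Pink at (513,403) is a decoy.
- **Thick peg:** the blue base at (392,217) is about 59 mm across and matches. The one at (191,203) is about 85 mm, so it is a decoy.
- **Others:** yellow peg (301,221), tray (148,352), spanner handle (619,350) with the hook toward +x and +y.

Next I'll check them from the wrist camera.

```bash
python3 - <<'E'
from h import *
movep([0.48,0.0,0.22],down(np.pi/2))
s=get_state();print(s['clock'],s['q'])
f=grab_frame("wrist");T=wristT(f,s)
cv2.imwrite("pics/w1.png",f["img"][:,:,::-1])
for n in "nut_small nut_medium nut_large steel_small steel_large peg_thin peg_mid peg_thick spanner tray".split():
    print(n,[(np.round(d['centre']),ray(d['centre'],f,0,T)[:2].round(4),round(d['score'],2)) for d in tip_of("wrist",n)])
# base/colour discs: red, yellow, blue via silhouettes of pegs, upper rim at z=10mm
hsv=cv2.cvtColor(f["img"],cv2.COLOR_RGB2HSV)
for n,lo,hi in (("blue",(100,120,60),(130,255,255)),("yellow",(24,150,120),(34,255,255)),("red",(0,190,120),(6,255,255))):
    m=cv2.inRange(hsv,lo,hi)
    for c in cv2.findContours(m,cv2.RETR_EXTERNAL,cv2.CHAIN_APPROX_NONE)[0]:
        if cv2.contourArea(c)<300: continue
        w=np.array([ray(p,f,.01,T)[:2] for p in cv2.convexHull(c)[:,0]],np.float32)
        (x,y),r=cv2.minEnclosingCircle(w);print(n,x,y,r*2,c[:,0].mean(0))
cv2.imwrite("pics/w1.png",cv2.resize(f["img"][:,:,::-1],(768,576)))
E
```

```text
3.2417 [-1.54998931e-01  2.05922435e-01 -3.86159061e-01  9.78459084e-01
 -2.58378032e-04 -1.53731601e-01]
nut_small [(array([345., 226.]), array([0.5584, 0.1218]), 0.97)]
nut_medium [(array([319., 141.]), array([0.4479, 0.0808]), 0.66)]
nut_large [(array([164., 228.]), array([ 0.5619, -0.1168]), 0.67)]
steel_small [(array([187., 141.]), array([ 0.4482, -0.0796]), 0.73)]
steel_large [(array([165., 308.]), array([ 0.6843, -0.1253]), 0.62)]
peg_thin [(array([113., 128.]), array([ 0.4327, -0.168 ]), 0.96), (array([257., 237.]), array([0.5747, 0.0061]), 0.84)]
peg_mid [(array([337., 301.]), array([0.6723, 0.1194]), 0.67), (array([316., 144.]), array([0.4517, 0.0772]), 0.25)]
peg_thick [(array([248., 307.]), array([ 0.6824, -0.007 ]), 0.58)]
spanner [(array([ 11., 198.]), array([ 0.5208, -0.3098]), 0.85)]
tray [(array([506., 176.]), array([0.4916, 0.3184]), 0.69)]
blue 0.6806535720825195 -0.00426319008693099 0.06263695657253265 [249.50694444 307.96527778]
yellow 0.6740113496780396 0.11963039636611938 0.059307582676410675 [336.92  305.744]
yellow 0.5630389451980591 -0.1211707592010498 0.06506510823965073 [159.98104265 227.92417062]
yellow 0.45569804310798645 0.07877498120069504 0.05160694941878319 [318.78321678 147.85314685]
red 0.5722240209579468 0.002584996400400996 0.06246935576200485 [254.65354331 237.8976378 ]
```

View pics/w1.png

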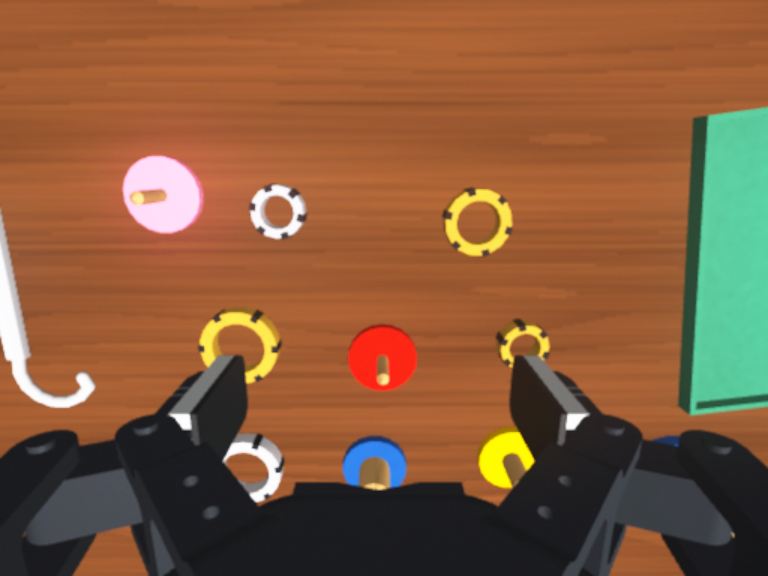

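The picks agree: brass small (525,346), medium (478,221) and large (240,346), with red at (383,357), blue at (374,465) and yellow at (508,460) in the 768-px image. The pink peg and the bigger blue one at the right edge are left out. I'll pick the small nut after a close look.

```bash
cat >> h.py <<'E'
A=down(np.pi/2)
def circ(f,T,near,z,lo=(15,90,90),hi=(36,255,255),rad=.05):
    m=cv2.inRange(cv2.cvtColor(f["img"],cv2.COLOR_RGB2HSV),lo,hi)
    u=np.array(proj([*near,z],f,T)); v=np.array(proj([near[0],near[1]+rad,z],f,T)); k=np.zeros_like(m)
    cv2.circle(k,tuple(int(a) for a in u),int(np.hypot(*(u-v))),255,-1)
    p=cv2.findNonZero(m&k)
    if p is None: return None
    w=np.array([ray(q,f,z,T)[:2] for q in p[:,0]],np.float32)
    (x,y),r=cv2.minEnclosingCircle(w);return np.array([x,y]),2*r
def hover(name,near,h=.13):
    movep([*near,h],A);s=get_state();f=grab_frame("wrist");T=wristT(f,s)
    t=[ray(d['centre'],f,0,T)[:2].round(4) for d in tip_of("wrist",name)]
    print(name,"net",t,"circle",circ(f,T,near,.012,rad=.045),"clock",s['clock']);return f,T
E
python3 - <<'E'
from h import *
f,T=hover("nut_small",[.564,.122])
cv2.imwrite("pics/ns.png",f["img"][:,:,::-1])
E
```

```text
nut_small net [array([0.5611, 0.1212])] circle (array([0.56078935, 0.12318152]), 0.044403430074453354) clock 4.5167
```

View pics/ns.png

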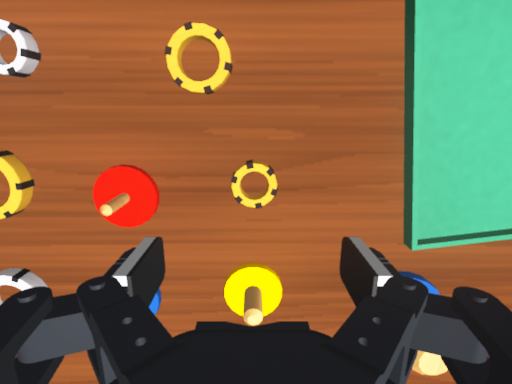

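The brass small nut is centred at (254,185), between the fingers, and its measured diameter of 44 mm fits. The red base is fully visible at (127,195), so I'll measure it from here and then grasp.

```bash
python3 - <<'E'
from h import *
s=get_state();f=grab_frame("wrist");T=wristT(f,s)
red=circ(f,T,[.573,.003],.01,(0,170,100),(8,255,255),.04)
yel=circ(f,T,[.673,.12],.01,(24,170,120),(34,255,255),.04)
print("red",red,"yellow",yel,[ray(d['centre'],f,0,T)[:2].round(4) for d in tip_of("wrist","peg_thin")])
move_l([.561,.122,.002],.12); grab(40); s=get_state();print(s['finger_gap'],s['contact_force'])
move_l([.561,.122,.09],.15); s=get_state();print(s['finger_gap'],s['contact_force'],s['clock'])
f=grab_frame("wrist");cv2.imwrite("pics/ns2.png",f["img"][:,:,::-1])
E
```

```text
red (array([0.57275242, 0.00433532]), 0.06355243921279907) yellow (array([0.67433542, 0.12223182]), 0.06001194566488266) [array([0.5721, 0.0044])]
0.4648872484761827 [-1.23176038  0.89663386  5.62998929]
0.46499112370537826 [-0.04295543  0.83050628 -1.41986406] 7.1583
```

View pics/ns2.png

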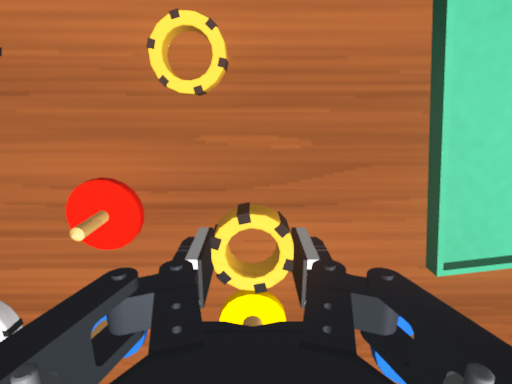

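The nut is held squarely between the pads at (253,248). I'll place it, then go to the medium nut.

```bash
cat >> h.py <<'E'
def place(p,ztcp):
    move_l([*p,.09],.2); hit=move_l([*p,ztcp+.004],.12,until_force=10)
    if not hit: hit=move_l([*p,ztcp-.001],.03,until_force=6)
    s=get_state();print("place",hit,s['position'].round(4) if hasattr(s['position'],'round') else s['position'],s['contact_force'])
    if s['position'][2]>ztcp+.006: print("STUCK");return False
    let_go(); move_l([*p,.13],.2); return True
E
python3 - <<'E'
from h import *
place([.5727,.0043],.012)
f,T=hover("nut_medium",[.456,.079])
cv2.imwrite("pics/nm.png",f["img"][:,:,::-1])
E
```

```text
place True [0.5743 0.0043 0.0127] [-0.11456516 -0.21436712  4.52491181]
nut_medium net [array([0.4522, 0.0791])] circle (array([0.45505208, 0.07779441]), 0.05535820871591568) clock 10.8167
```

View pics/nm.png

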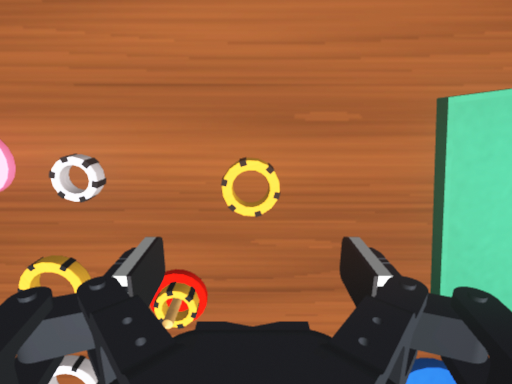

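The small nut sits on the red base at (178,305) with the peg through its bore. The medium nut is at (251,188), 55 mm across. I'll pick and place it, then view the large one.

```bash
python3 - <<'E'
from h import *
p=[.454,.078]
move_l([*p,-.001],.12); grab(40); move_l([*p,.09],.15)
s=get_state();print(s['finger_gap'],s['contact_force'])
if s['finger_gap']>.45:
    place([.6743,.1215],.009)
    s=get_state();f=grab_frame("wrist");T=wristT(f,s)
    cv2.imwrite("pics/nm2.png",f["img"][:,:,::-1])
    print("blue",circ(f,T,[.682,-.004],.01,(100,120,60),(130,255,255),.04))
    f,T=hover("nut_large",[.562,-.119])
    print("blue",circ(f,T,[.682,-.004],.01,(100,120,60),(130,255,255),.04))
    a=cv2.imread("pics/nm2.png");cv2.imwrite("pics/nl.png",np.hstack([a,f["img"][:,:,::-1]])[:, :, :][::1,::1])
    cv2.imwrite("pics/nl.png",cv2.resize(cv2.imread("pics/nl.png"),(800,300),interpolation=cv2.INTER_AREA))
E
```

```text
0.6066234768818717 [ 0.21110868 -0.1037749  -0.97536283]
place True [0.676  0.1216 0.0101] [-0.12708508 -0.68843887  5.83870316]
blue (array([ 0.68300843, -0.00290076]), 0.061446744948625565)
nut_large net [array([ 0.4481, -0.0785])] circle (array([ 0.5611794 , -0.11987083]), 0.06834035366773605) clock 17.925
blue (array([ 0.68320644, -0.0252541 ]), 0.04951580986380577)
```

View pics/nl.png

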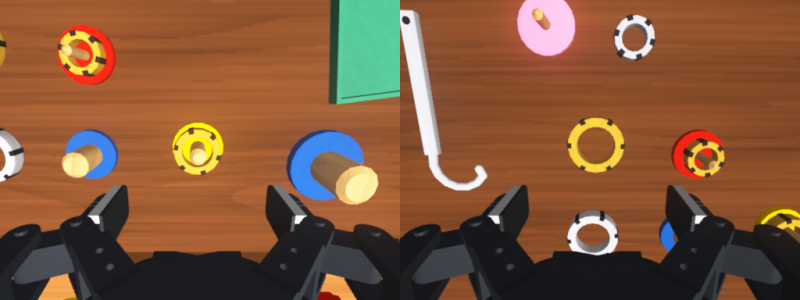

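The left half shows the medium nut over the yellow peg at (198,150). The right half shows the brass large nut at (596,145), 68 mm across. The network hit for it was the steel small nut, so I'm ignoring that. Next I'll pick and place the large nut, then measure the spanner and tray.

```bash
python3 - <<'E'
from h import *
p=[.561,-.1195]
move_l([*p,-.003],.12); grab(40); move_l([*p,.09],.15)
s=get_state();print(s['finger_gap'],s['contact_force'])
if s['finger_gap']>.6:
    place([.683,-.003],.007)
    movep([.50,-.30,.2],A)
    s=get_state();f=grab_frame("wrist");T=wristT(f,s);print(s['clock'])
    a=f["img"].copy()
    print("net",[(ray(d['centre'],f,0,T)[:2].round(4),d['score']) for d in tip_of("wrist","spanner")])
    m=silhouettes("wrist","spanner")[0]["mask"].astype(np.uint8)
    w=np.array([ray(q,f,.008,T)[:2] for q in cv2.findNonZero(m)[:,0]])
    print("range",w.min(0),w.max(0))
    h=w[(w[:,0]<w[:,0].min()+.13)&(w[:,0]>w[:,0].min()+.02)]
    vx,vy,x0,y0=cv2.fitLine(h.astype(np.float32),cv2.DIST_HUBER,0,.01,.01).ravel()
    print("handle dir",vx,vy,"pt",x0,y0)
    d=np.array([vx,vy])*np.sign(vx); pr=(w-[x0,y0])@d; o=np.array([x0,y0])+d*(pr.min()+.1)
    print("origin from tail",o,"from hook",np.array([x0,y0])+d*(pr.max()-.102),"yaw",np.arctan2(d[1],d[0]))
    f=grab_frame("top");T=f["cam_to_world"]
    m=silhouettes("top","tray")[0]["mask"].astype(np.uint8)
    w=np.array([ray(q,f,.016,T)[:2] for q in cv2.findNonZero(m)[:,0]],np.float32)
    print("tray",cv2.minAreaRect(w))
    cv2.imwrite("pics/sp.png",cv2.resize(np.hstack([a,f["img"]])[:,:,::-1],(800,300),interpolation=cv2.INTER_AREA))
E
```

```text
0.75034693864463 [ 0.01308781  0.0775174  -2.0478362 ]
place True [ 0.6847 -0.0032  0.0085] [-1.250883   -1.21775805  4.42893196]
24.875
net [(array([ 0.5217, -0.3149]), 0.61)]
range [ 0.41860324 -0.32454385] [ 0.61875831 -0.25663262]
handle dir 0.9999364 -0.011276215 pt 0.49203044 -0.315753
origin from tail [ 0.51859186 -0.31605254] from hook [ 0.51654412 -0.31602945] yaw -0.011276455
tray ((0.49514880776405334, 0.31877008080482483), (0.2533069849014282, 0.13109531998634338), 7.56731653213501)
```

View pics/sp.png

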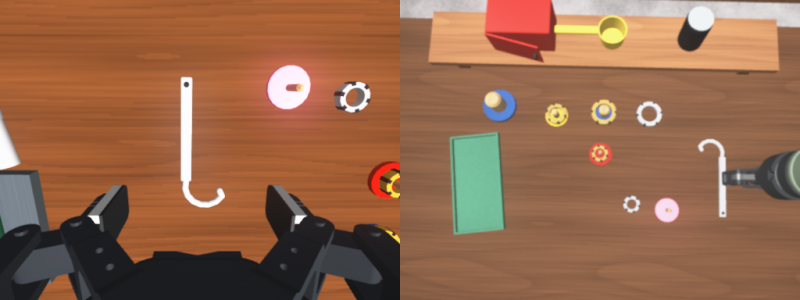

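All three nuts are on their pegs in the top view: red (600,154), yellow (557,115) and blue (603,111). The steel nuts haven't moved. The spanner is clear, with its handle at (186,120) and hook toward +y. The tray angle from the mask looks off (about 4° by eye against 7.6°), so I'll measure the tray by colour from the wrist.

```bash
python3 - <<'E'
from h import *
movep([.48,.30,.28],A)
def tray(f,T):
    m=cv2.inRange(cv2.cvtColor(f["img"],cv2.COLOR_RGB2HSV),(60,80,30),(90,255,255))
    n,l,st,_=cv2.connectedComponentsWithStats(m); m=(l==1+np.argmax(st[1:,4])).astype(np.uint8)
    c=max(cv2.findContours(m,cv2.RETR_EXTERNAL,cv2.CHAIN_APPROX_NONE)[0],key=cv2.contourArea)
    w=np.array([ray(q,f,.016,T)[:2] for q in c[:,0]],np.float32)
    return cv2.minAreaRect(w),cv2.boxPoints(cv2.minAreaRect(w)).round(3).tolist()
s=get_state();f=grab_frame("wrist");T=wristT(f,s);print(tray(f,T),s['clock'],[ray(d['centre'],f,0,T)[:2].round(4) for d in tip_of("wrist","tray")])
a=f["img"]
f=grab_frame("top");print(tray(f,f["cam_to_world"]))
cv2.imwrite("pics/tr.png",a[:,:,::-1])
E
```

```text
(((0.4922708570957184, 0.3194045424461365), (0.24906550347805023, 0.124286949634552), 7.438230991363525), [[0.3610000014305115, 0.36500000953674316], [0.37700000405311584, 0.24199999868869781], [0.6240000128746033, 0.27399998903274536], [0.6079999804496765, 0.3970000147819519]]) 27.2917 [array([0.4908, 0.3214])]
(((0.49370115995407104, 0.31788909435272217), (0.2468814253807068, 0.12474986910820007), 7.448281288146973), [[0.3630000054836273, 0.36399999260902405], [0.3790000081062317, 0.23999999463558197], [0.6240000128746033, 0.2720000147819519], [0.6079999804496765, 0.3959999978542328]])
```

View pics/tr.png

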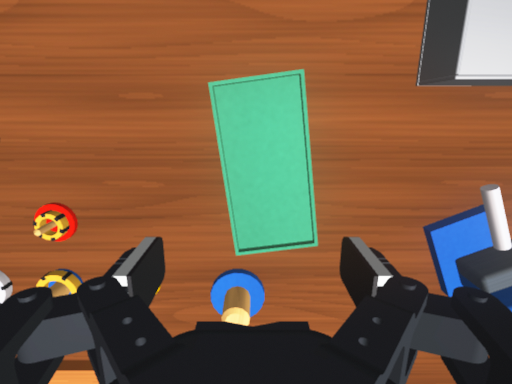

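The tray measures 249 x 124 mm from the wrist and 247 x 125 mm from the top camera. Its centre is (0.493, 0.319) and its yaw 7.4°, and both views agree. I'll grip the spanner shallowly and release it a few mm above the tray floor, so the opening fingers clear the wall.

```bash
python3 - <<'E'
from h import *
B=down(np.pi/2-.011);p=[.519,-.316]
movep([*p,.12],B); move_l([*p,.03],.15); print(move_l([*p,.005],.06,until_force=15))
print(get_state()['position']); grab(80); move_l([*p,.18],.15)
s=get_state();print(s['finger_gap'],s['contact_force'],s['wrist_torque'],s['clock'])
f=grab_frame("wrist");cv2.imwrite("pics/sp2.png",f["img"][:,:,::-1])
E
```

```text
False
[ 0.51873575 -0.31582567  0.00459733]
0.14760448708110444 [-0.59997988  0.10849347 -3.30488065] [-0.02064358  0.04012163 -0.01637002] 33.0167
```

View pics/sp2.png

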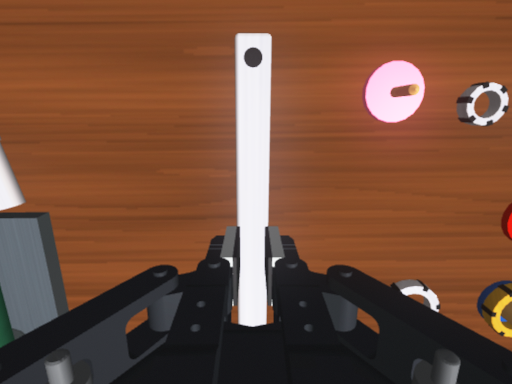

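The spanner is held straight, with the handle running from (253,40) to (253,325) between the pads. Now I'll place it in the tray.

```bash
python3 - <<'E'
from h import *
C=down(np.pi/2+.130);y=np.array([-np.sin(.13),np.cos(.13)]);x=np.array([y[1],-y[0]])
p=np.array([.493,.319])-(.027-.005)*y-.001*x+.0005*x; print(p)
movep([.5,-.0,.2],C); movep([*p,.15],C); move_l([*p,.04],.15); print(move_l([*p,.0145],.04,until_force=8))
s=get_state();print(s['position'],s['contact_force'],s['finger_gap'])
let_go(); print(get_state()['contact_force']); move_l([*p,.20],.15); movep([.42,.05,.3],A)
s=get_state();print(s['clock']);f=grab_frame("wrist");g=grab_frame("side")
cv2.imwrite("pics/end.png",cv2.resize(np.hstack([f["img"],g["img"]])[:,:,::-1],(800,300),interpolation=cv2.INTER_AREA))
cv2.imwrite("pics/end2.png",cv2.resize(g["img"][100:280,130:380,::-1],(750,540),interpolation=cv2.INTER_CUBIC))
E
```

```text
[0.49535617 0.29712082]
False
[0.49542995 0.29718241 0.01446689] [ 0.0143738   0.0284398  -1.43104827] 0.15073921785130584
[0.00201453 0.08518978 0.40774122]
40.2583
```

View pics/end.png

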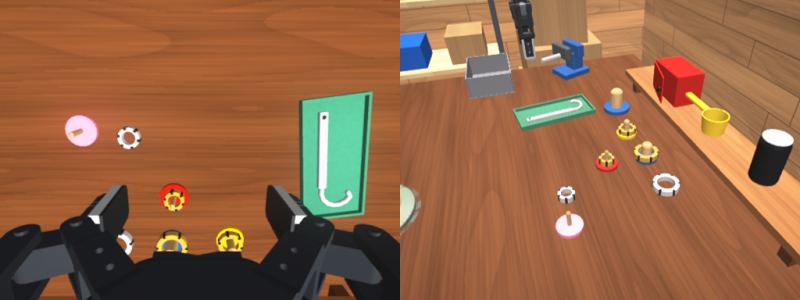

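View pics/end2.png

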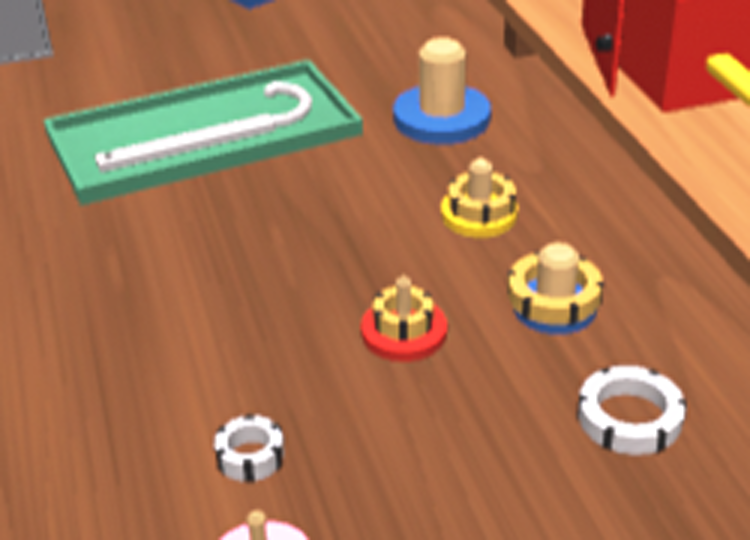

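All three nuts lie flat over their own pegs: red (403,315), yellow (480,197) and blue (556,287). The spanner lies flat inside the tray, from (105,158) to (300,100). The steel nuts are unmoved.

```bash
python3 -c "
from cell import *
sleep(.5); print(sign_off(), get_state()['clock'])"
```

```text
the job is handed in; nothing more can be done
the job is handed in; nothing more can be done
```

The job is done and handed in, with the robot's clock at about 41 s of the 115 s allowed. I put the small, medium and large brass nuts on the red, yellow and true-size blue pegs in turn. Only then did I lay the hook spanner in the green tray, releasing it about 4 mm above the floor so the opening fingers cleared the wall.

**Last checks:** In the final side and wrist pictures, all three nuts lie flat on their bases and the spanner lies flat inside the tray. The steel nuts look unmoved, the pink and big blue decoy pegs were left alone, and the gripper touches nothing.

**Checks that disagreed:**
- In the close view of the large nut, the network pointed at the small steel nut, so I used the colour circle fit (68 mm across) instead.
- My estimate by eye of the tray's tilt was about 4°, but two cameras measured 7.4°, which I used.

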